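Hold the photometer flap at its balance point

ROBOT

A 6-joint arm with a two-finger parallel gripper is mounted at the origin on a cart in front of the work surface, level with it; the furniture and walls round the work are solid. World frame = base frame: x ahead of the robot, y to its left, z up, the work surface at z = 0. Lengths are in m, angles in rad, forces in N, time in s.
With the tool pointing down it reaches from about 0.375 to 0.9 m from the base axis. Payload 3.1 kg.
Tool frame: the origin (TCP) lies where the fingers leave the gripper's body, on its centre line; the fingertips stand 70 mm ahead of it and the grasp point (between the pads) lies 51 mm ahead of it; z points along the fingers, y is the line along which they close (so a half turn about z gives the same grasp; the last joint's range is limited). The gripper opens to 87 mm and grips with 3 to 60 N. Pads are 19 mm wide; open, the fingers measure 117 mm over their backs; the gripper's body (75 mm by 190 mm) begins 51 mm behind the grasp point.
Start: joints at [-1.282, 0.527, 1.433, -0, 1.181, -0.178], TCP at [0.282, -0.558, 0.292] pointing down, gripper open.
Joint ranges: [-3.08, 3.08], [-0.75, 2.2], [0.22, 2.44], [-1.43, 4.57], [0, 2.65], [-2.85, 2.85]. Speed limits (rad/s): [2.79, 2.79, 3.14, 3.14, 3.14, 3.14].

INTERFACE

Orientations are given as a rotation vector (axis times angle).
In Python, from bench import bot, move_gripper, camera, close_job gives the robot as it stands. The module is installed in compiled form; this text tells all that it offers. Calls block until the motion is done:
- bot.move_ptp(position, orientation): joint-space move of the TCP to a pose.
- bot.servo_line(position, rotation=None, max_speed=0.15, stop_force=None): straight line of the TCP; rotation=None keeps the orientation; max_speed is the mean speed in m/s. With stop_force (N) it stops when the force on the tool has changed by that much, and returns True; else False.
- bot.move_j(angles): joint-space move.
- move_gripper(opening): finger opening in m; the grip force is fixed at half the most; returns when the fingers have stopped.
- bot.dwell(seconds).
- bot.solve_ik(position, orientation): joint angles nearest the present ones, or None.
- bot.get_state(): the state.
- camera(name): name is "scene" or "top"; returns a dict with "color" (420x560x3 uint8, red, green, blue), "mtx" (3x3 intrinsics, pixels), "k1" (the pictures are not rectified: a ray, as slopes to the right and down, at radius r is drawn at 1 + k1 r^2 times it, then the intrinsics apply), "position" and "attitude" of the camera in the world. Camera axes: x right, y up, looking along -z (the intrinsics and any distortion apply to the point x, -y, -z); pixel columns grow to the right and rows downward; lengths in m; the calibration is good to about 2 mm. A picture is of the moment at which its call begins. There is no depth.
A pose or a line that the arm cannot do raises bot.MotionError and nothing moves.
- close_job(): hands the job in; it is judged then, once.
The state is a dict: "time": time; "joints": joint angles; "qvel": joint speeds; "joint_torque": joint torques, N m; "eef_pos": TCP position; "ee_rot": TCP orientation; "ft_force": force on the tool from outside, world axes, zero at the start; "ft_torque": the same for the moment, N m; "opening": finger opening in m; "grip_force": force on a finger pad.
Only numpy, scipy, OpenCV 4.12 (cv2) and the standard library are available. Lean on these libraries where they do the work, as an engineer would, in place of code of your own. Each camera call takes 0.05 s, during which the arm holds its last target. There are 200 camera calls.

TASK

I am about to screw a stay onto the light-shield flap of the bench photometer. First push both sample stoppers in its chamber fully home; then take the flap by the bar along its free edge, swing it up from its back rest to the upright point where it balances and would fall neither way, and hold it still there, without letting it drop shut on the way. Finish while still gripping the bar with the flap held upright, and leave the glassware, bottle and tub around it undisturbed.

Things in the scene. Friction and masses are not known exactly. Their poses are not given: they have to be found in the camera images.
- photometer: Low white bench instrument, fixed, 195 x 200 mm, 50 mm high; chamber on top between two cheeks (inner faces 152 mm apart, tops at 74 mm). Origin on the worktop below its middle; x from its front (dark window, three keys) to its back, y to its left, z up. Stoppers at x 16, y +38 and -38 mm; hinge axis parallel to y at x 60, z 75 mm; back stops behind it at y +-50 mm, to z 87 mm.
- stopper_left (a joint): Slide of the left (+y) stopper, m: 0 = standing 10 mm proud, 0.010 = fully home; starts 0 to 4 mm in. It is stiff (about 5 N to move), has no spring and stays where it is pushed. Fully home, its head rests on its collar.
- stopper_right (a joint): The same for the right (-y) stopper.
- stopper_left_top (a point): Centre of the flat top of the left stopper, a round black head 28 mm in diameter and 12 mm thick, in the photometer's chamber; its top is 66 mm above the worktop when fully home, 72 to 76 mm at the start.
- stopper_right_top (a point): The same for the right stopper.
- flap (a joint): Hinge angle, rad: 0 = closed (lying forward over the chamber), 1.571 = upright, its balance point, 2.30 = leaning back 42 degrees past upright on its stops, where it starts. The hinge is nearly free: let go anywhere but at the balance point, the flap falls to one side. It weighs about 0.2 kg.
- flap_hinge (a point): Middle of the flap's hinge axis.
- flap_bar (a point): (flap_c0 in the rules) Round steel bar along the flap's free edge, 10 mm thick, between two arms 116 mm apart; origin at its centre, y along it, x from it towards the hinge. Parallel to the hinge axis, 110 mm from it; a 30 mm open gap parts it from the flap's grey panel (6 x 140 mm). It can turn in the fingers. Starts 82 mm above and 73 mm behind the hinge; upright it is at z 185 mm.
- beaker: Bystander: clear beaker, 75 x 81 x 95 mm high, origin at the centre of its foot.
- flask: Bystander: conical flask, 64 mm wide, 104 mm high, origin at the centre of its foot.
- bottle: Bystander: small capped reagent bottle, 36 mm wide, 66 mm high, origin at the centre of its foot.
- tub: Bystander: clear open sample tub, 76 x 100 x 54 mm high, origin at the centre of its foot.

How it is judged:
On the way, in this order (a step that is already met when the one before it is completed fails the run):
1. both stoppers are pushed fully home (within 1.7 mm) (value of joint each of stopper_left, stopper_right above 0.0083 m), for 0.2 s.
2. the flap is held at its balance point, its bar gripped by the fingers (value of joint flap between 1.471 and 1.671 rad and velocity of joint flap between -0.15 and 0.15 rad/s and contact force between the fingers and flap_c0 above 2 N), for 0.3 s.
At the end, for the whole second after the job is handed in: Both stoppers fully home (within 1.7 mm); the flap upright at its balance point within 0.1 rad (6 degrees) and still (under 0.15 rad/s), its bar gripped by the fingers (over 2 N) while the program ends (all of step 1 and all of step 2); the arm keeps its last pose, push and grip.
It fails at once if the flap drops forward towards shut (below 1.1 rad) (value of joint flap below 1.1 rad).
It fails at once if the beaker is disturbed (moved more than 25 mm or tipped more than 0.35 rad) (distance of beaker from where it was at the start of the episode above 0.025 m or angle between beaker's own z axis and vertical above 0.35 rad).
It fails at once if the flask is disturbed (moved more than 25 mm or tipped more than 0.35 rad) (distance of flask from where it was at the start of the episode above 0.025 m or angle between flask's own z axis and vertical above 0.35 rad).
It fails at once if the bottle is disturbed (moved more than 25 mm or tipped more than 0.35 rad) (distance of bottle from where it was at the start of the episode above 0.025 m or angle between bottle's own z axis and vertical above 0.35 rad).
It fails at once if the tub is disturbed (moved more than 25 mm or tipped more than 0.35 rad) (distance of tub from where it was at the start of the episode above 0.025 m or angle between tub's own z axis and vertical above 0.35 rad).
It also fails if it takes over 51 s, if anything falls off the work surface, if the arm or the gripper's body presses on something with over 40 N, if the wrist force passes 120 N, or if a joint passes its speed limit or range.

## Working session

There is one attempt and no reset: what is moved stays moved. The work goes in short steps, each a Python script; the robot and the scene stay as the last script left them, time stands still between calls to the robot, and variables do not carry over. Pictures are saved under pics/ and viewed, at most 10 in all, crops included, and the job is handed in when it is done.

```bash
mkdir -p pics; python3 - <<'E'
from bench import bot, camera
import cv2, numpy as np
for n in ("scene","top"):
    c=camera(n); cv2.imwrite(f"pics/{n}0.png",cv2.cvtColor(c["color"],cv2.COLOR_RGB2BGR))
    np.savez(f"{n}0.npz",**c); print(n,c["mtx"],c["k1"],c["position"],c["attitude"])
s=bot.get_state(); print(s)
E
```

```text
scene [[476.26001777   0.         277.76649621]
 [  0.         476.26001777 221.51060771]
 [  0.           0.           1.        ]] -0.11148194143916654 [-0.31136393  0.49340831  0.86021483] [ 0.51556269 -0.93124839 -1.91458526]
top [[514.60248122   0.         273.56600174]
 [  0.         514.60248122 204.23751477]
 [  0.           0.           1.        ]] -0.051737078998749936 [3.87614589e-01 1.81002149e-04 1.59125079e+00] [ 0.05910964 -0.086868   -1.54862626]
{'time': 0.1, 'joints': array([-1.28153174e+00,  5.28403000e-01,  1.43375797e+00, -1.49935128e-05,
        1.18139324e+00, -1.78531820e-01]), 'qvel': array([ 0.00243654, -0.0021429 , -0.0018605 ,  0.00041307,  0.0006216 ,
        0.00078129]), 'joint_torque': array([ 7.44534773e-04, -4.40985417e+01, -1.77151787e+01,  6.36639493e-02,
        5.33775869e-02, -4.02569754e-05]), 'eef_pos': array([ 0.28168133, -0.55734712,  0.29135619]), 'ee_rot': array([-3.05414146e+00, -7.27686060e-01,  1.92134622e-04]), 'ft_force': array([ 0.08937218, -0.10294809, -0.43951188]), 'ft_torque': array([-0.06707522, -0.03236784,  0.04198061]), 'grip_force': 0.0, 'opening': 0.08673101305290605}
```

View pics/scene0.png

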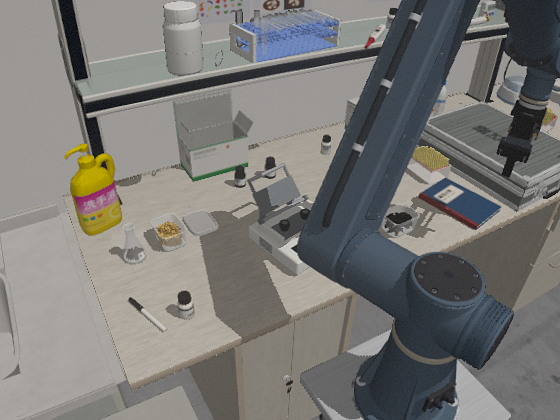

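View pics/top0.png

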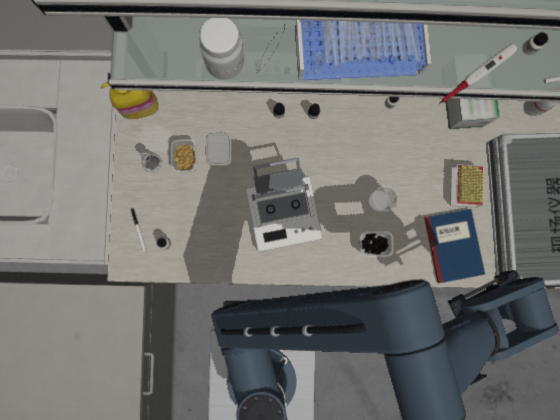

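The scene view shows the photometer at about (290,230), with its flap leaning back at (277,187). In the top view the photometer is at about (284,213), the stoppers near (270,209) and (296,205), the flap bar near (277,163), and clear vessels at (382,200) and (375,243). I'll enlarge both views.

```bash
cat > h.py <<'E'
import numpy as np, cv2
from scipy.spatial.transform import Rotation as R
def undist(c,uv):
    uv=np.atleast_2d(np.asarray(uv,float))
    return cv2.undistortPoints(uv[:,None],c["mtx"],np.array([float(c["k1"]),0,0,0]))[:,0]
def rays(c,uv):
    p=undist(c,uv); d=np.c_[p[:,0],-p[:,1],-np.ones(len(p))]
    return c["position"],R.from_rotvec(c["attitude"]).apply(d)
def onplane(c,uv,z):
    o,d=rays(c,uv); return o+d*((z-o[2])/d[:,2])[:,None]
def proj(c,P):
    p=R.from_rotvec(c["attitude"]).inv().apply(np.atleast_2d(P)-c["position"]); p=p*[1,-1,-1]
    return cv2.projectPoints(p[:,None],np.zeros(3),np.zeros(3),c["mtx"],np.array([float(c["k1"]),0,0,0]))[0][:,0]
def tri(c1,u1,c2,u2):
    o1,d1=rays(c1,u1);o2,d2=rays(c2,u2);out=[]
    for a,b in zip(d1,d2):
        s=np.linalg.lstsq(np.c_[a,-b],o2-o1,rcond=None)[0]
        p,q=o1+a*s[0],o2+b*s[1]; out.append(np.r_[(p+q)/2,np.linalg.norm(p-q)])
    return np.array(out)
E
python3 - <<'E'
import cv2,numpy as np
from h import *
t=cv2.imread("pics/top0.png");s=cv2.imread("pics/scene0.png")
cv2.imwrite("pics/topc.png",cv2.resize(t[140:260,230:390],None,fx=5,fy=5,interpolation=cv2.INTER_CUBIC))
cv2.imwrite("pics/scenec.png",cv2.resize(s[150:280,220:360],None,fx=4.6,fy=4.6,interpolation=cv2.INTER_CUBIC)[:600])
c=np.load("top0.npz")
print(onplane(c,[[270,209],[296,205]],.073),onplane(c,[[382,200],[375,243],[218,148],[280,90]],.0))
E
```

```text
[[ 0.51543057 -0.01504912  0.073     ]
 [ 0.52899778 -0.09190278  0.073     ]] [[ 0.55735522 -0.36545998  0.        ]
 [ 0.42273389 -0.34370056  0.        ]
 [ 0.70993163  0.15122253  0.        ]
 [ 0.90199274 -0.03970191  0.        ]]
```

View pics/topc.png

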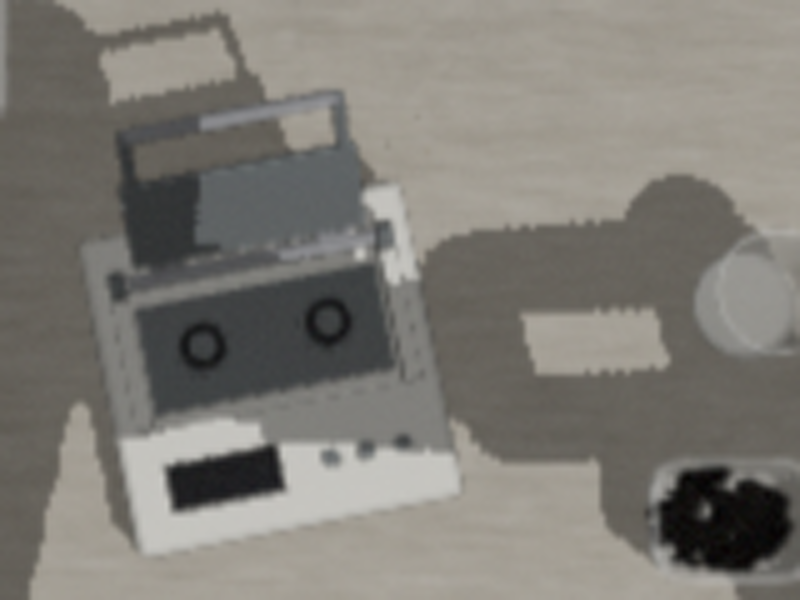

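View pics/scenec.png

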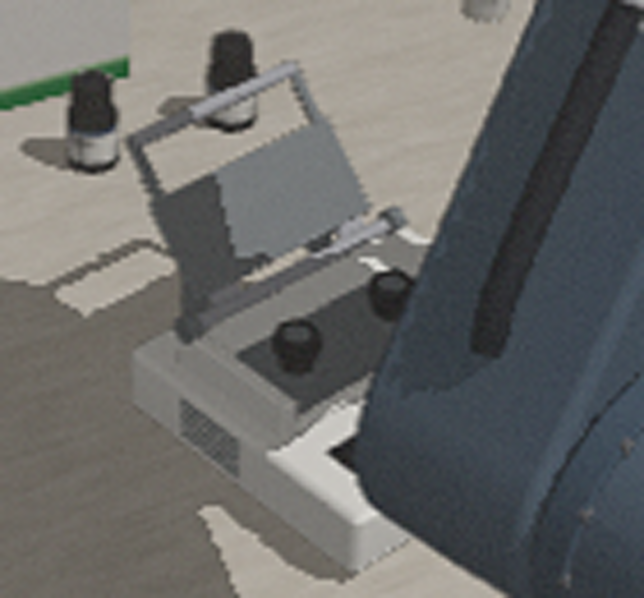

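The crops give these positions:
- **Top crop:** stopper tops at (204,346) and (328,321). Bar ends at (120,132) and (342,95). Hinge ends at (118,287) and (385,232). Front corners at (145,555) and (460,492).
- **Scene crop:** bar ends at (130,143) and (293,68). Stopper tops at (297,335) and (393,283).

Next I'll fit the pose.

```bash
python3 - <<'E'
from h import *
from scipy.optimize import least_squares
t=dict(np.load("top0.npz"));s=dict(np.load("scene0.npz"))
T=lambda x,y:[230+(x+.5)/5-.5,140+(y+.5)/5-.5]
S=lambda x,y:[220+(x+.5)/4.6-.5,150+(y+.5)/4.6-.5]
M=[(.016,.038,.073),(.016,-.038,.073),(.133,.058,.157),(.133,-.058,.157),(-.0975,.1,.05),(-.0975,-.1,.05)]
U=[T(204,346),T(328,321),T(122,132),T(342,96),T(145,555),T(460,492)]
P=np.array([onplane(t,u,m[2])[0] for u,m in zip(U,M)]); M=np.array(M)
def f(p):
    c,q=np.cos(p[2]),np.sin(p[2]); return M[:,:2]@np.array([[c,q],[-q,c]])+p[:2]
r=least_squares(lambda p:(f(p)-P[:,:2]).ravel(),[.5,-.05,.17],loss="soft_l1",f_scale=.002)
print("pose",r.x,"\nres mm",((P[:,:2]-f(r.x))*1e3).round(1).tolist())
print("tri bar ends, stoppers",tri(t,[U[2],U[3],U[0],U[1]],s,[S(133,143),S(293,70),S(297,335),S(393,283)]).round(4))
E
```

```text
pose [ 0.50906294 -0.05629492  0.20778957] 
res mm [[-0.8, -0.4], [-0.0, 0.7], [1.7, 5.5], [1.3, -4.8], [-0.9, -5.3], [-0.8, 2.5]]
tri bar ends, stoppers [[ 6.287e-01  3.280e-02  1.563e-01  1.500e-03]
 [ 6.532e-01 -8.960e-02  1.560e-01  2.200e-03]
 [ 5.163e-01 -1.540e-02  7.630e-02  2.000e-03]
 [ 5.323e-01 -8.910e-02  7.630e-02  4.000e-04]]
```

```bash
cat >> h.py <<'E'
POSE=np.array([.509,-.0563]);YAW=.205
def W(x,y,z):
    c,q=np.cos(YAW),np.sin(YAW); return np.array([POSE[0]+c*x-q*y,POSE[1]+q*x+c*y,z])
def tool(phi,tilt=0.):
    """phi: world direction of the closing line; tilt: tips lean towards the photometer's front (photometer -x)"""
    y=np.array([np.cos(phi),np.sin(phi),0]);z=np.array([0,0,-1.]);x=np.cross(y,z)
    m=R.from_matrix(np.c_[x,y,z]); ax=np.array([-np.sin(YAW),np.cos(YAW),0])
    return (R.from_rotvec(tilt*ax)*m)
E
python3 - <<'E'
from h import *
from bench import bot,move_gripper
for phi in (YAW+np.pi/2,YAW-np.pi/2):
    o=tool(phi).as_rotvec(); print(phi,bot.solve_ik(W(.016,-.038,.25),o))
for tilt in (0,.3,.6):
  for phi in (YAW,YAW+np.pi):
    m=tool(phi,tilt); z=m.apply([0,0,1]); p=W(.133,0,.157)-z*.049
    print(tilt,phi,z.round(2),p.round(3),bot.solve_ik(p,m.as_rotvec()))
E
```

```text
1.7757963267948966 [-3.74947129e-01  4.70118918e-01  1.69033983e+00 -4.44089210e-16
  9.81133902e-01 -2.15074346e+00]
-1.3657963267948965 [-3.74947129e-01  4.70118918e-01  1.69033983e+00 -4.44089210e-16
  9.81133902e-01  9.90849198e-01]
0 0.205 [ 0.  0. -1.] [ 0.639 -0.029  0.206] [-0.22004044  0.64815798  1.46965495  0.          1.02377972 -0.42504044]
0 3.346592653589793 [ 0.  0. -1.] [ 0.639 -0.029  0.206] [-0.22004044  0.64815798  1.46965495  0.          1.02377972  2.71655221]
0.3 0.205 [-0.29 -0.06 -0.96] [ 0.653 -0.026  0.204] [-0.17117425  0.76431238  1.24496938 -0.1101452   1.41339516 -0.34348848]
0.3 3.346592653589793 [-0.29 -0.06 -0.96] [ 0.653 -0.026  0.204] [-0.17117425  0.76431238  1.24496938 -0.1101452   1.41339516  2.79810417]
0.6 0.205 [-0.55 -0.11 -0.83] [ 0.666 -0.024  0.197] [-0.13538856  0.90572138  1.02590115 -0.19387631  1.77888463 -0.32492936]
0.6 3.346592653589793 [-0.55 -0.11 -0.83] [ 0.666 -0.024  0.197] [-0.13538856  0.90572138  1.02590115 -0.19387631  1.77888463  2.81666329]
```

```bash
python3 - <<'E'
from h import *
from bench import bot,move_gripper
o=tool(YAW-np.pi/2).as_rotvec()
bot.move_ptp(W(.016,-.038,.25),o)
move_gripper(0.0)
for y in (-.038,.038):
    bot.servo_line(W(.016,y,.155),o,.15)
    hit=bot.servo_line(W(.016,y,.130),o,.02,stop_force=20)
    s=bot.get_state();print(y,hit,"tip z",s["eef_pos"][2]-.07,"err",(s["eef_pos"]-W(.016,y,.13))[:2],s["ft_force"].round(1),s["time"])
    bot.dwell(.3);bot.servo_line(W(.016,y,.165),None,.15)
bot.servo_line(W(.016,.038,.25),None,.2)
print(bot.get_state()["time"])
E
```

```text
-0.038 True tip z 0.0660985629840497 err [ 9.01815399e-05 -4.43054643e-05] [-1.2 -0.1  5.4] 5.2667
0.038 True tip z 0.06609054693387123 err [ 0.00014377 -0.00024714] [ 0.2 -0.2  6. ] 7.5
8.725
```

Both stoppers stopped at a tip height of 66.1 mm, so they are home. Before going to the bar I'll check the shelf clearance.

```bash
python3 - <<'E'
from h import *
from bench import bot,move_gripper,camera
t=dict(np.load("top0.npz"));s=dict(np.load("scene0.npz"))
print("shelf front-left corner approx",tri(t,[[111,86]],s,[[82,104]]))
m=tool(YAW,.2);z=m.apply([0,0,1]);o=m.as_rotvec();g=W(.133,0,.157)
print(g, g-z*.11, bot.solve_ik(g-z*.11,o))
E
```

```text
shelf front-left corner approx [[0.77787539 0.37966569 0.39069619 0.00752246]]
[ 0.63921511 -0.02922557  0.157     ] [ 0.66061114 -0.02477689  0.26480732] [-0.17930779  0.67308276  1.23739457 -0.07544228  1.4173038  -0.36580434]
```

```bash
python3 - <<'E'
from h import *
from bench import bot,move_gripper,camera
o=tool(YAW).as_rotvec()
bot.servo_line(W(.016,.038,.30),None,.2)
bot.move_ptp(W(.134,0,.29),o); move_gripper(.030)
hit=bot.servo_line(W(.134,0,.212),o,.06,stop_force=8)
s=bot.get_state();print(hit,s["eef_pos"],s["ft_force"].round(1),s["opening"],s["time"])
if not hit:
    move_gripper(0.0); s=bot.get_state();print(s["eef_pos"],s["ft_force"].round(1),s["opening"],s["grip_force"],s["time"])
c=camera("scene");im=cv2.cvtColor(c["color"],cv2.COLOR_RGB2BGR)
cv2.imwrite("pics/grip.png",cv2.resize(im[110:290,200:400],None,fx=3,fy=3,interpolation=cv2.INTER_CUBIC))
E
```

```text
False [ 0.64047859 -0.02905545  0.21250041] [-0.5  0.2  0.6] 0.029922739886971306 12.75
[ 0.64021313 -0.02905455  0.21213543] [0.4 0.  1.1] 0.009158919019594241 29.99689131975174 13.275
```

View pics/grip.png

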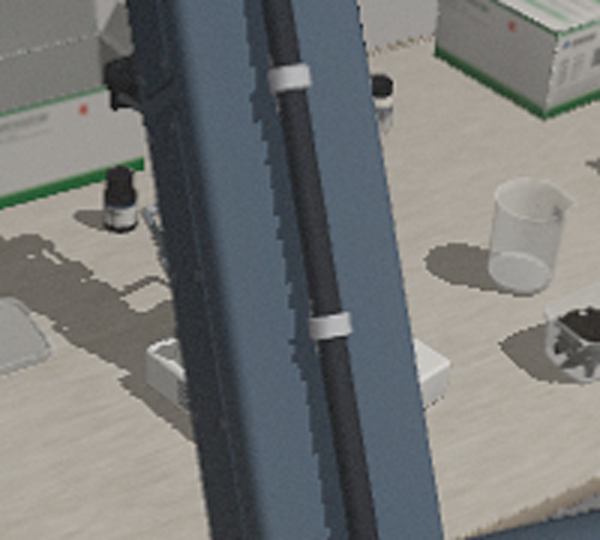

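The arm blocks the scene view of the grasp at about (270,250), but the beaker at (525,235) and the tub at (580,340) stand as before. The opening of 9.2 mm and the 30 N grip show that the bar is held, so I'll swing it up along the arc.

```bash
python3 - <<'E'
from h import *
from bench import bot,camera
o=tool(YAW).as_rotvec()
p0=bot.get_state()["eef_pos"].copy(); d=W(1,0,0)-W(0,0,0)
for th in np.linspace(2.30,1.571,13)[1:]:
    q=p0+d*.110*(np.cos(2.30)-np.cos(th))+np.array([0,0,.110*(np.sin(th)-np.sin(2.30))])
    hit=bot.servo_line(q,o,.03,stop_force=35)
    s=bot.get_state();print(round(th,2),hit,s["ft_force"].round(1),round(s["opening"],4),round(s["grip_force"],1),round(s["time"],2))
    if hit: break
bot.dwell(.5);s=bot.get_state();print(s["eef_pos"],W(.06,0,.24),s["ft_force"],s["ft_torque"])
c=camera("top");im=cv2.cvtColor(c["color"],cv2.COLOR_RGB2BGR)
np.savez("top1.npz",**c)
cv2.imwrite("pics/up.png",cv2.resize(im[120:270,190:410],None,fx=3.5,fy=3.5,interpolation=cv2.INTER_CUBIC))
c=camera("scene");im=cv2.cvtColor(c["color"],cv2.COLOR_RGB2BGR)
cv2.imwrite("pics/up2.png",cv2.resize(im[110:290,200:400],None,fx=3,fy=3,interpolation=cv2.INTER_CUBIC))
E
```

```text
2.24 False [ 1.7 -0.6 -1.8] 0.009 30.0 13.7
2.18 False [ 0.5  0.1 -1.5] 0.0089 30.0 14.07
2.12 False [2.6 0.9 0.5] 0.0087 30.0 14.45
2.06 False [1.9 1.1 1.8] 0.0092 30.0 14.82
2.0 False [3.9 0.6 3.9] 0.0089 30.0 15.2
1.94 False [4.3 1.9 5.7] 0.0089 30.0 15.57
1.87 False [ 4.1 -0.4  5.5] 0.0089 30.0 15.95
1.81 False [3.2 0.1 5. ] 0.0091 30.0 16.32
1.75 False [ 3.6 -2.7  4.6] 0.009 30.0 16.7
1.69 False [ 2.6 -4.2  2.4] 0.0091 30.0 17.07
1.63 False [ 2.3 -4.2  2.5] 0.0088 30.0 17.45
1.57 False [ 3.2 -3.6  1.6] 0.009 30.0 17.82
[ 0.56813175 -0.04428861  0.23982125] [ 0.56774366 -0.04408597  0.24      ] [ 2.66911808 -5.21249511  2.06143552] [-0.70047314 -0.74444672  0.11545263]
```

View pics/up.png

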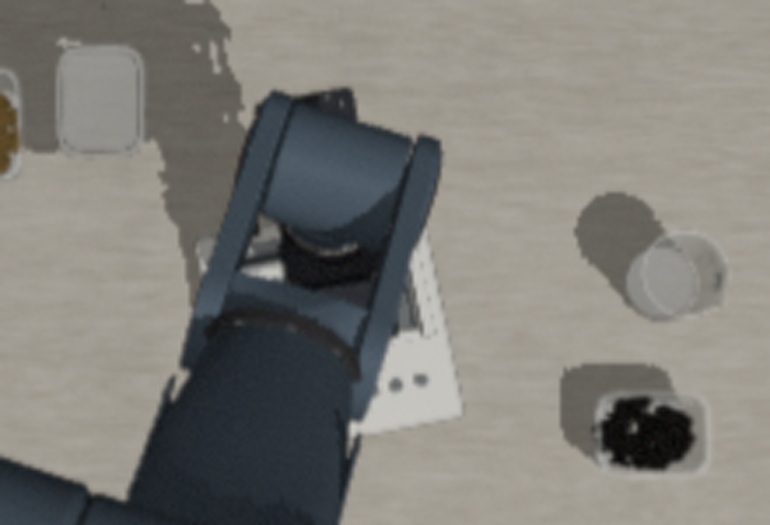

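View pics/up2.png

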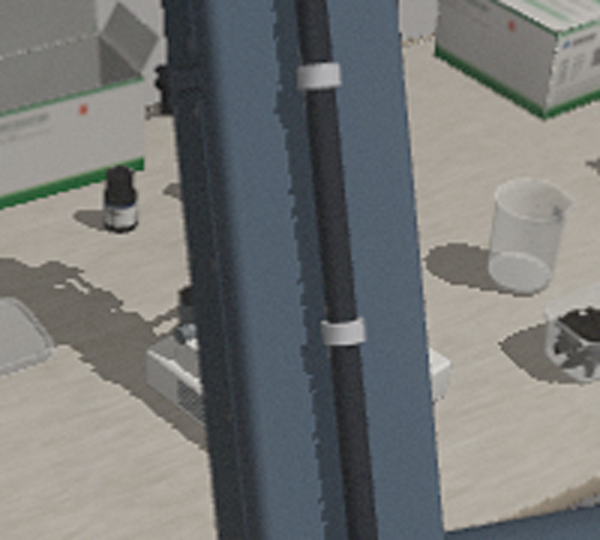

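The arm hides most of the flap. The scene view shows the left hinge knuckle at (187,330) with the flap's arm rising straight above it at (185,300), and the top view shows the bystanders unmoved at (675,275) and (652,432). The grip holds at 30 N with the bar over the hinge axis, so I'm handing in.

```bash
python3 -c "
from bench import bot,close_job
print(bot.get_state()['opening'],close_job())"
```

```text
the job is handed in; nothing more can be done
0.008747208455469564 None
```

I handed the job in with both stoppers pushed home (the push stopped at 66.1 mm) and the flap held upright by its bar at a 30 N grip; upright is judged from the arm's position, since the arm hid most of the flap, and the bystanders I could see had not moved.

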